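# Fetch the reference lens from behind the head lens tubes

### The arm

A 7-joint arm with a two-finger parallel gripper is mounted at the origin on the work surface. World frame = base frame: x ahead of the robot, y to its left, z up, the work surface at z = 0. Lengths are in m, angles in rad, forces in N, time in s.
With the tool pointing down it reaches from about 0.425 to 0.925 m from the base axis. Payload 6.8 kg.
Tool frame: the origin (TCP) lies at the very end of the fingers, on their centre line; the grasp point (between the pads) lies 19 mm behind it; z points along the fingers, y is the line along which they close (so a half turn about z gives the same grasp; the last joint's range is limited). The gripper opens to 85 mm and grips with 20 to 120 N. Pads are 22 mm wide; open, the fingers measure 114 mm over their backs; the gripper's body (76 mm by 85 mm) begins 54 mm behind the grasp point. The pads swing forward as they close: fully open they stand 13 mm farther back than shut.
Start: joints at [-1.274, 0.477, 0.022, 1.555, -0.011, 1.109, -0.083], TCP at [0.266, 0.62, 0.231] pointing down, gripper open.
Joint ranges: [-2.96, 2.96], [-0.34, 2.1], [-1.41, 1.46], [0.24, 2.44], [-1.37, 4.51], [0.17, 1.92], [-2.96, 2.96]. Speed limits (rad/s): [2.39, 2.39, 3.14, 3.14, 3.14, 3.14, 3.14].

### API

Orientations are given as a unit quaternion [w, x, y, z].
In Python, from station import bot, imaging, monitor, hand_in gives the robot as it stands (bot), with the cameras (imaging), the readings (monitor) and the job as plain functions.
- The arm moves only by the tool tcp_steps, called after "Call:" in YAML: its name, and indented under it one key for each argument. Schema: {"type":"object","properties":{"rows":{"type":"array","items":{"type":"number"},"minItems":5,"maxItems":100},"clamp_n":{"type":"number"},"only":{"type":"string"},"quiet":{"type":"boolean"},"lines":{"type":"string"}},"required":["rows"],"additionalProperties":false}. rows is one flat list of numbers that holds 1 to 20 rows one after another, with no inner brackets; each row has 5 numbers: dx, dy, dz in units of 50 mm, then a turn about the tool's z in units of 0.1 rad, then the opening from 0.0 (shut) to 1.0 (fully open); each row shifts and turns the commanded pose from where the row before left it, along the tool's axes as they then stand; what a row does not reach is not made up. A row lasts 1/10 s, in which the tool goes at most 0.05 m and 0.15 rad, less where a joint would pass 70% of its speed; a pose out of reach is approached as far as the arm can. The fingers move at their own pace and stop on an object; clamp_n is the grip in N (left out, the last holds). Time passes only in rows, so rows that do not move let the fingers close. The tool returns the time, the measured TCP pose, the force, the opening and the grip force at its end. only (a regular expression) keeps the lines of the reply that match it, lines (a string "A,B") keeps lines A to B, and quiet returns only ok. Input that does not fit is refused with a message, and nothing moves.
- monitor.get_obs(): the state, without advancing time (a new reading comes with each control period).
- imaging.read_camera(name): name is "scene" or "top" or "wrist"; returns the picture (480x640x3 uint8, blue, green, red); there is no depth.
- imaging.camera_info(name): a dict with "vertical_fov" (degrees; the focal length in pixels is half the picture's height over the tangent of half this angle, whatever the lens; pixels are square), "cx", "cy" (the principal point, pixels), "k1" (the pictures are not rectified: a ray, as slopes to the right and down, at radius r is drawn at 1 + k1 r^2 times it, then the intrinsics apply), "view" (4x4, takes a point from world to camera coordinates); the wrist camera has in their place "hand_eye" (4x4, takes a point from camera to tool coordinates, whose origin is the TCP and whose axes are the flange's). Camera axes: x right, y up, looking along -z (the intrinsics and any distortion apply to the point x, -y, -z); pixel columns grow to the right and rows downward; lengths in m; the calibration is good to about 2 mm. A picture is of the moment at which its call begins: read the wrist's pose just before it. camera_info takes no time and is no camera call.
- hand_in(): hands the job in; it is judged then, once.
The state is a dict: "t": time; "q": joint angles; "joint_vel": joint speeds; "joint_torque": joint torques, N m; "eef_pos": TCP position; "tool_rot": TCP orientation; "contact_force": force on the tool from outside, world axes, zero at the start; "torque": the same for the moment, N m; "gripper_width": opening from 0.0 (shut) to 1.0 (fully open); "grasp_force": force on a finger pad.
Only numpy, scipy, OpenCV 4.12 (cv2) and the standard library are available. Lean on these libraries where they do the work, as an engineer would, in place of code of your own. Each camera call takes 0.05 s, during which the arm holds its last target. There are 200 camera calls.

### The job

The calibration check needs the brass reference lens, which is boxed in by three tall head lens tubes on the storage plate. Stand all three tubes upright on the green mat, set the lens in the black seat of the rotary lens table, then put every tube back on the ring of its own colour, where it stood. These are precision optics: set them down without dropping or tipping them, and leave the bottle, the blower and the screwdriver alone.

Things in the scene. Friction and masses are not known exactly. Their poses are not given: they have to be found in the camera images.
- tube_blue: head lens tube with a blue band, blue shoulder ring and blue dust cap; loose, stands upright. Barrel 44 mm diameter, 72 mm high, and above it a coaxial bare metal neck, 28 mm diameter and 40 mm high, to grip by; 112 mm in all, about 0.3 kg. Origin: centre of its underside, z up along its axis.
- tube_red: head lens tube with a red band, red shoulder ring and red dust cap; loose, stands upright. Barrel 44 mm diameter, 80 mm high, and above it a coaxial bare metal neck, 28 mm diameter and 40 mm high, to grip by; 120 mm in all, about 0.3 kg. Origin: centre of its underside, z up along its axis.
- tube_yellow: head lens tube with a yellow band, yellow shoulder ring and yellow dust cap; loose, stands upright. Barrel 44 mm diameter, 88 mm high, and above it a coaxial bare metal neck, 28 mm diameter and 40 mm high, to grip by; 128 mm in all, about 0.3 kg. Origin: centre of its underside, z up along its axis.
- lens: reference lens: a low round brass cell, 46 mm diameter and 32 mm high, with a black waist line and a pale blue glass dome 5 mm high on top (look only, 35 mm wide); loose, about 0.12 kg. Origin: centre of its underside, z up. It stands 58 mm (centre to centre) from each of the three tubes, too close among them for a gripper.
- rack: storage plate, fixed: 130 mm (x) by 160 mm (y), flat, black rubber top at z = 12 mm. Four staggered places: tubes at (-25, -43.5), (-25, 14.5) and (25, 43.5) mm, in changing order, the lens at (25, -14.5) mm. Round each a flat printed ring in the colour of what belongs there (white: the lens). Origin: centre of the underside.
- stage: rotary lens table, fixed: grey and blue housing 130 x 130 x 30 mm, aluminium disc (diameter 112 mm, top at z = 44 mm), in its centre a round black seat, 76 mm outside and 64 mm inside diameter; the seat's flat floor is at z = 50 mm and its rim at z = 55 mm. Origin: centre of the underside, under the seat's centre.
- mat: side mat: flat green rubber mat, fixed, 130 mm (x) by 250 mm (y), 3 mm thick, empty at the start. Origin: centre of the underside, on the work surface.
- bottle: bystander: closed white plastic bottle with blue cap, 48 mm diameter, 130 mm high, standing loose. Origin: centre of the underside. Leave alone.
- blower: bystander: orange rubber dust blower with a thin spout, 56 mm diameter, 95 mm high, standing loose. Origin: centre of the underside. Leave alone.
- screwdriver: bystander: screwdriver 120 mm long lying along its own x axis, loose. Leave alone.

How it is judged:
On the way, in this order (a step that is already met when the one before it is completed fails the run):
1. all three tubes stand upright and released on the green mat (x of tube_blue in the frame of mat between -0.06 and 0.06 m and y of tube_blue in the frame of mat between -0.12 and 0.12 m and z of tube_blue in the frame of mat between 0 and 0.007 m and linear speed of each of tube_blue, tube_red, tube_yellow below 0.03 m/s and angle between each of tube_blue, tube_red, tube_yellow's own z axis and vertical below 0.1 rad and contact force between each of tube_blue, tube_red, tube_yellow and the fingers below 0.3 N and x of tube_red in the frame of mat between -0.06 and 0.06 m and y of tube_red in the frame of mat between -0.12 and 0.12 m and z of tube_red in the frame of mat between 0 and 0.007 m and x of tube_yellow in the frame of mat between -0.06 and 0.06 m and y of tube_yellow in the frame of mat between -0.12 and 0.12 m and z of tube_yellow in the frame of mat between 0 and 0.007 m), for 0.2 s.
2. the lens sits flat and released in the seat of the rotary lens table (horizontal distance between lens and stage below 0.01 m and z of lens in the frame of stage between 0.047 and 0.053 m and linear speed of lens below 0.03 m/s and angle between lens's own z axis and vertical below 0.1 rad and contact force between lens and the fingers below 0.3 N), for 0.2 s.
At the end, for the whole second after the job is handed in: the lens stands flat on the floor of the rotary table's seat, within 10 mm of its centre, and each tube stands upright on the storage plate on its own colour ring, within 12 mm of where it stood at the start; all released and at rest (all of step 2 and distance of each of tube_blue, tube_red, tube_yellow from where it was at the start of the episode below 0.012 m and linear speed of each of tube_blue, tube_red, tube_yellow below 0.03 m/s and angle between each of tube_blue, tube_red, tube_yellow's own z axis and vertical below 0.1 rad and contact force between each of tube_blue, tube_red, tube_yellow and the fingers below 0.3 N); the robot touches nothing.
It fails at once if a bystander is moved by more than 20 mm (distance of any of bottle, blower, screwdriver from where it was at the start of the episode above 0.02 m).
It fails at once if a tube or the lens is tipped by more than about 35 degrees (angle between any of tube_blue, tube_red, tube_yellow, lens's own z axis and vertical above 0.6 rad).
It fails at once if a tube or the lens is dropped (moves faster than 0.5 m/s, as after a free fall of more than 13 mm, while not held) ((linear speed of tube_blue above 0.5 m/s and contact force between tube_blue and the fingers below 0.3 N) or (linear speed of tube_red above 0.5 m/s and contact force between tube_red and the fingers below 0.3 N) or (linear speed of tube_yellow above 0.5 m/s and contact force between tube_yellow and the fingers below 0.3 N) or (linear speed of lens above 0.5 m/s and contact force between lens and the fingers below 0.3 N)).
It also fails if it takes over 147 s, if anything falls off the work surface, if the arm or the gripper's body presses on something with over 40 N, if the wrist force passes 120 N, or if a joint passes its speed limit or range.

## Working session

There is one attempt and no reset: what is moved stays moved. The work goes in short steps, Python scripts to look and compute and a tool call to move; the robot and the scene stay as the last step left them, time stands still between calls to the robot, and variables do not carry over. Pictures are saved under pics/ and viewed, at most 14 in all, crops included, and the job is handed in when it is done.

```bash
ls; mkdir -p pics
```

Run:
```python
from station import bot, imaging, monitor, hand_in
import cv2,numpy as np
np.set_printoptions(precision=4,suppress=True)
o=monitor.get_obs();print({k:np.round(v,3) for k,v in o.items()})
for n in("scene","top","wrist"):
    cv2.imwrite(f"pics/{n}0.png",imaging.read_camera(n));print(n,imaging.camera_info(n))
```

```text
pics
station.py
{'t': np.float64(0.0), 'q': array([-1.274,  0.478,  0.022,  1.556, -0.011,  1.109, -0.083]), 'joint_vel': array([ 0.   , -0.   ,  0.002, -0.   ,  0.001,  0.001, -0.001]), 'joint_torque': array([ -0.001, -59.645,   1.608, -28.12 ,   0.013,   0.01 ,   0.   ]), 'eef_pos': array([0.266, 0.62 , 0.23 ]), 'tool_rot': array([-0.   ,  0.201,  0.98 , -0.001]), 'contact_force': array([ 0.418, -0.704,  0.424]), 'torque': array([-0.005,  0.015, -0.019]), 'grasp_force': np.float64(0.0), 'gripper_width': np.float64(1.002)}
scene {'vertical_fov': 46.933568440135026, 'cx': 313.74626079671316, 'cy': 234.71698492399275, 'k1': 3.476546707982238e-05, 'view': array([[-0.7163,  0.6977,  0.0116,  0.4217],
       [-0.5197, -0.5445,  0.6584,  0.2478],
       [ 0.4657,  0.4655,  0.7526, -1.4382],
       [ 0.    ,  0.    ,  0.    ,  1.    ]])}
top {'vertical_fov': 53.43239315169827, 'cx': 316.514485404245, 'cy': 226.43318601285822, 'k1': -0.08132949144045377, 'view': array([[ 0.0225, -0.9997,  0.0014, -0.0071],
       [ 0.9868,  0.0224,  0.1605, -0.5975],
       [-0.1605, -0.0023,  0.987 , -0.7915],
       [ 0.    ,  0.    ,  0.    ,  1.    ]])}
wrist {'vertical_fov': 62.09876496351523, 'cx': 317.2822550398182, 'cy': 248.60743630964194, 'k1': 0.007286568789835991, 'hand_eye': array([[ 0.0002,  0.9651,  0.2619,  0.0659],
       [ 1.    ,  0.0001, -0.0011, -0.0005],
       [-0.001 ,  0.2619, -0.9651, -0.1428],
       [ 0.    ,  0.    ,  0.    ,  1.    ]])}
```

View pics/top0.png

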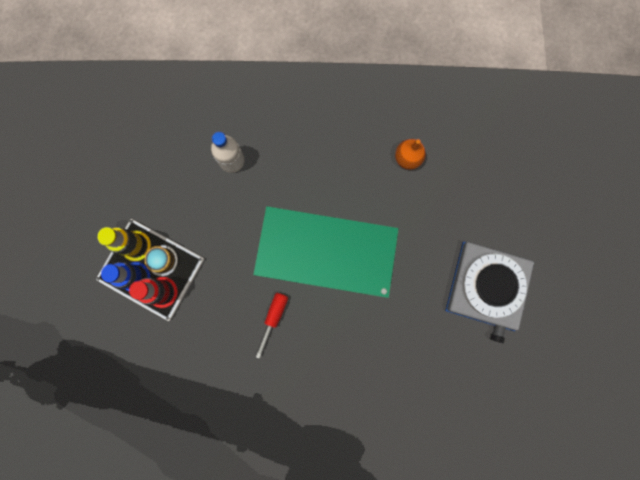

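View pics/scene0.png

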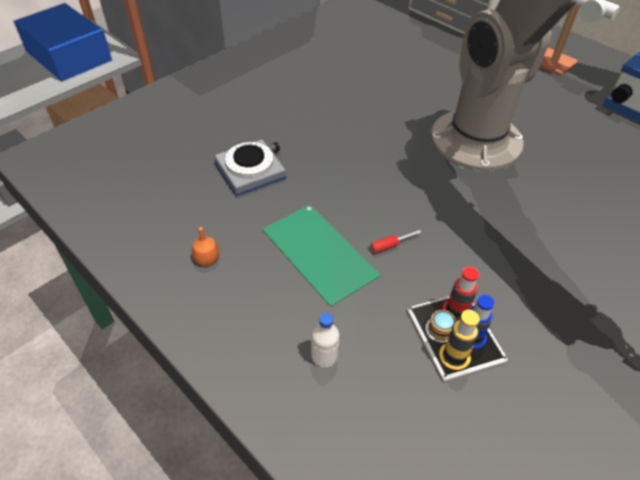

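The top view shows the rack with its corners at (131,220), (203,259), (169,319) and (98,278). The dust caps are yellow (107,237), blue (110,273) and red (139,290), with the lens at (158,260). The mat corners are (266,207), (398,228), (389,297) and (254,274), and the black seat is at (498,285). The scene view agrees.

Create h.py:
```python
from station import bot, imaging, monitor, hand_in
import cv2,numpy as np
from scipy.spatial.transform import Rotation as R
np.set_printoptions(precision=4,suppress=True)
def pose():
    o=monitor.get_obs();q=o["tool_rot"];return np.array(o["eef_pos"]),R.from_quat([q[1],q[2],q[3],q[0]]).as_matrix()
def K(i):
    f=240/np.tan(np.radians(i["vertical_fov"])/2);return np.array([[f,0,i["cx"]],[0,f,i["cy"]],[0,0,1]])
def ray(name,px,T=None):
    i=imaging.camera_info(name);u=cv2.undistortPoints(np.float64(px).reshape(-1,1,2),K(i),np.array([i["k1"],0,0,0.])).reshape(-1,2)
    d=np.c_[u[:,0],-u[:,1],-np.ones(len(u))]
    if name=="wrist":
        p,r=T or pose();M=np.eye(4);M[:3,:3]=r;M[:3,3]=p;C=M@i["hand_eye"]
    else: C=np.linalg.inv(i["view"])
    return C[:3,3],d@C[:3,:3].T
def at_z(name,px,z,T=None):
    c,d=ray(name,px,T);return (c+d*((z-c[2])/d[:,2])[:,None])[:,:2]
def go(x,y,z,yaw=None):
    """deltas in tool axes to target; yaw: world direction (deg) of the closing line"""
    p,r=pose();d=r.T@(np.array([x,y,z])-p);t=0
    if yaw is not None:
        a=np.arctan2(r[1,1],r[0,1]);t=a-np.radians(yaw);t=(t+np.pi/2)%np.pi-np.pi/2 # turn about tool z (down)
    print("at",p,"yawdeg",np.degrees(np.arctan2(r[1,1],r[0,1])).round(1),"q7",round(monitor.get_obs()["q"][6],2),"tool delta",d,"turn",round(t,3))
```

Run:
```python
from h import *
rk=at_z("top",[(131,220),(203,259),(169,319),(98,278)],.012)
print(rk,[np.linalg.norm(rk[i]-rk[i-1]) for i in range(4)],rk.mean(0))
m=at_z("top",[(266,207),(398,228),(389,297),(254,274)],.003);print("mat",m,m.mean(0))
print("seat",at_z("top",[(498,285)],.053))
for n,p,z in(("y",(107,237),.14),("b",(110,273),.124),("r",(139,290),.132),("lens",(158,260),.046)):print(n,at_z("top",[p],z))
print("drv/bottle/blower",at_z("top",[(283,296),(259,356),(230,160),(411,155)],.0))
# fit rack yaw with 4 corners
loc=np.array([[sx*.065,sy*.08] for sx,sy in((1,1),(1,-1),(-1,-1),(-1,1))])
d=rk-rk.mean(0);a=np.arctan2(sum(loc[:,0]*d[:,1]-loc[:,1]*d[:,0]),sum((loc*d).sum(1)));c,s=np.cos(a),np.sin(a)
print(np.degrees(a),rk.mean(0)+np.array([[-25,-43.5],[-25,14.5],[25,43.5],[25,-14.5]])/1000@np.array([[c,s],[-s,c]]))
```

```text
[[0.6077 0.3526]
 [0.5385 0.2124]
 [0.4286 0.2682]
 [0.4982 0.4061]] [np.float64(0.12184234450556634), np.float64(0.15638972430956943), np.float64(0.12325725432493125), np.float64(0.15447355496234613)] [0.5182 0.3098]
mat [[ 0.6396  0.1018]
 [ 0.6054 -0.1452]
 [ 0.4777 -0.1284]
 [ 0.514   0.119 ]] [ 0.5592 -0.0132]
seat [[ 0.5007 -0.3118]]
y [[0.5581 0.3379]]
b [[0.5022 0.3349]]
r [[0.4766 0.2824]]
lens [[0.5316 0.2842]]
drv/bottle/blower [[ 0.4754  0.0647]
 [ 0.3672  0.1045]
 [ 0.7305  0.175 ]
 [ 0.7485 -0.1718]]
-26.519860370213166 [[0.4764 0.2821]
 [0.5023 0.334 ]
 [0.56   0.3376]
 [0.5341 0.2857]]
```

```bash
python3 -c "
from h import *
go(.559,.338,.22,90)"
```

```text
at [0.2657 0.62   0.2306] yawdeg 66.8 q7 -0.08 tool delta [-0.3807 -0.1437  0.0108] turn -0.405
```

The manual's scale: shifts go in units of 50 mm and turns go in units of 0.1 rad. Converting my numbers, -0.035 m is -0.7, -0.031 m is -0.62, -0.1 rad is -1.

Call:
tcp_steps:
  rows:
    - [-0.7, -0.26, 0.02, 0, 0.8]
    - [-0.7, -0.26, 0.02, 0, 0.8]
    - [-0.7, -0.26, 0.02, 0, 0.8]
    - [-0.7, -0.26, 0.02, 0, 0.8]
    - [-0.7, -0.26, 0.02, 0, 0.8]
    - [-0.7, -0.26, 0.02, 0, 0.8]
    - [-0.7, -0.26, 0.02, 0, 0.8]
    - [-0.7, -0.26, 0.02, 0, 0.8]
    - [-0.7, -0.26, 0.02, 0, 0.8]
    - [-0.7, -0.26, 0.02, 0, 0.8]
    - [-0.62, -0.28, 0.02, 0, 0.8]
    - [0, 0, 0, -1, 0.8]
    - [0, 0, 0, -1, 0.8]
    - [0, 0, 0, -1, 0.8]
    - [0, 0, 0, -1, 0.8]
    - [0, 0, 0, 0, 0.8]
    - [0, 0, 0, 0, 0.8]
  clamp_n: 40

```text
refused: rows[0]: [-0.7, -0.26, 0.02, 0, 0.8] is not of type 'number' (schema: type "number"). Nothing was moved.
```

I used the wrong layout. The manual says one flat list, 5 numbers to a row, no inner brackets; once more.

Call:
tcp_steps:
  rows: [-0.7, -0.26, 0.02, 0, 0.8, -0.7, -0.26, 0.02, 0, 0.8, -0.7, -0.26, 0.02, 0, 0.8, -0.7, -0.26, 0.02, 0, 0.8, -0.7, -0.26, 0.02, 0, 0.8, -0.7, -0.26, 0.02, 0, 0.8, -0.7, -0.26, 0.02, 0, 0.8, -0.7, -0.26, 0.02, 0, 0.8, -0.7, -0.26, 0.02, 0, 0.8, -0.7, -0.26, 0.02, 0, 0.8, -0.62, -0.28, 0.02, 0, 0.8, 0, 0, 0, -1, 0.8, 0, 0, 0, -1, 0.8, 0, 0, 0, -1, 0.8, 0, 0, 0, -1, 0.8, 0, 0, 0, 0, 0.8, 0, 0, 0, 0, 0.8]
  clamp_n: 40

```text
t: 1.85
eef_pos: [0.5592, 0.3379, 0.2201]
tool_rot: [-0.0, 0.004, 1.0, -0.0]
contact_force: [-0.4, 0.1, -0.7]
gripper_width: 0.798
grasp_force: 0.0
```

```bash
python3 -c "
from h import *
go(.559,.338,.105,90)
cv2.imwrite('pics/w1.png',imaging.read_camera('wrist'))"
```

```text
at [0.5592 0.3379 0.2201] yawdeg 89.6 q7 0.94 tool delta [0.0002 0.0001 0.1151] turn -0.008
```

View pics/w1.png

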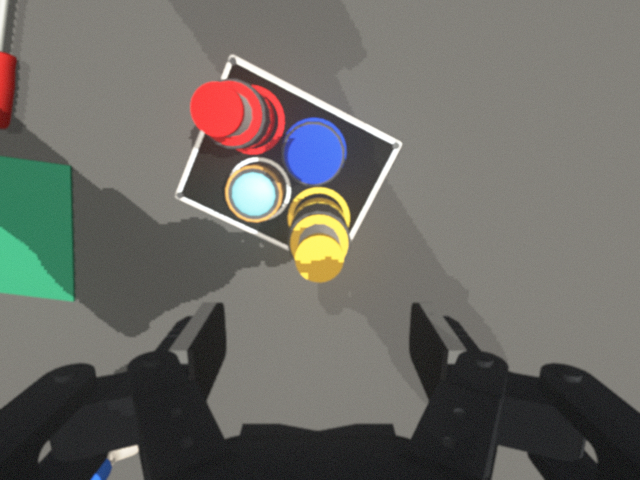

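The wrist view shows the caps at yellow (319,258), blue (314,150) and red (219,109), and the lens at (254,194). I'll check these against the top-camera positions.

```bash
python3 -c "
from h import *
for p,z in(((319,258),.14),((314,150),.124),((219,109),.132),((254,194),.046)):print(at_z('wrist',[p],z))"
```

```text
[[0.5593 0.3386]]
[[0.4985 0.3361]]
[[0.4762 0.2844]]
[[0.5339 0.2876]]
```

The two cameras agree within about 3 mm, so I'll descend on yellow, grip and lift.

Call:
tcp_steps:
  rows: [0, 0, 0.5, 0, 0.8, 0, 0, 0.5, 0, 0.8, 0, 0, 0.5, 0, 0.8, 0, 0, 0.4, 0, 0.8, 0, 0, 0.2, 0, 0.8, 0, 0, 0.2, 0, 0.8, 0, 0, 0, 0, 0.8, 0, 0, 0, 0, 0, 0, 0, 0, 0, 0, 0, 0, 0, 0, 0, 0, 0, 0, 0, 0, 0, 0, 0, 0, 0, 0, 0, 0, 0, 0, 0, 0, 0, 0, 0, 0, 0, 0, 0, 0, 0, 0, 0, 0, 0]
  clamp_n: 40

```text
t: 3.5
eef_pos: [0.56, 0.3386, 0.1064]
tool_rot: [0.001, 0.002, 1.0, 0.001]
contact_force: [0.2, 0.4, 5.3]
gripper_width: 0.316
grasp_force: 39.7
```

Call:
tcp_steps:
  rows: [0, 0, -0.1, 0, 0, 0, 0, -0.3, 0, 0, 0, 0, -0.5, 0, 0, 0, 0, -0.5, 0, 0, 0, 0, -0.5, 0, 0, 0, 0, -0.5, 0, 0, 0, 0, -0.3, 0, 0, 0, 0, -0.1, 0, 0, 0, 0, 0, 0, 0, 0, 0, 0, 0, 0]

```text
t: 4.5
eef_pos: [0.5586, 0.3376, 0.2439]
tool_rot: [-0.001, 0.002, 1.0, -0.001]
contact_force: [-0.2, -0.1, -1.2]
gripper_width: 0.319
grasp_force: 39.7
```

```bash
python3 -c "
from h import *
go(.548,-.092,.25,90)
cv2.imwrite('pics/s1.png',imaging.read_camera('scene'))"
```

```text
at [0.5586 0.3376 0.2439] yawdeg 89.7 q7 0.94 tool delta [ 0.0086 -0.4297 -0.0055] turn -0.005
```

View pics/s1.png

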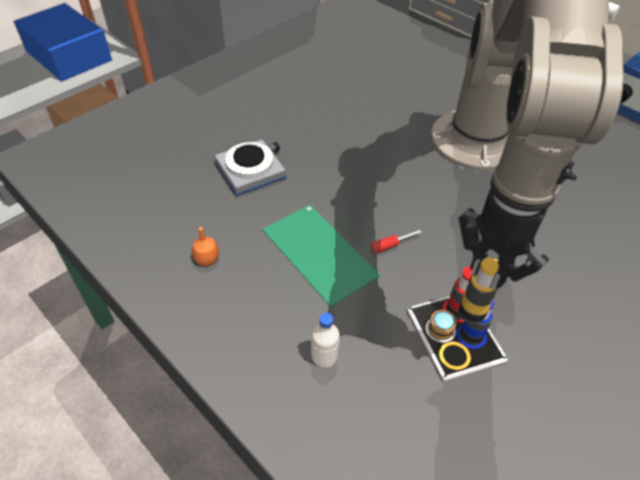

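Yellow is held clear of the rack, and its empty ring shows at (455,355). Next it goes to the far end of the mat.

Call:
tcp_steps:
  rows: [0, -0.2, 0, 0, 0, 0, -0.4, 0, 0, 0, 0, -0.6, 0, 0, 0, 0.02, -0.6, 0, 0, 0, 0.02, -0.6, 0, 0, 0, 0.02, -0.6, 0, 0, 0, 0.02, -0.6, 0, 0, 0, 0.02, -0.6, 0, 0, 0, 0.02, -0.6, 0, 0, 0, 0.02, -0.6, 0, 0, 0, 0.02, -0.6, 0, 0, 0, 0, -0.6, 0, 0, 0, 0, -0.6, 0, 0, 0, 0, -0.6, 0, 0, 0, 0, -0.6, 0, 0, 0, 0, -0.4, 0, 0, 0, 0, -0.2, 0, 0, 0, 0, -0.2, 0, 0, 0, 0, 0, 0, 0, 0]

```text
t: 6.45
eef_pos: [0.5486, -0.1233, 0.2452]
tool_rot: [-0.0, 0.003, 1.0, -0.0]
contact_force: [-0.5, 0.1, -2.7]
gripper_width: 0.315
grasp_force: 39.8
```

Call:
tcp_steps:
  rows: [0, 0, 0.2, 0, 0, 0, 0, 0.4, 0, 0, 0, 0, 0.4, 0, 0, 0, 0, 0.4, 0, 0, 0, 0, 0.4, 0, 0, 0, 0, 0.4, 0, 0, 0, 0, 0.4, 0, 0, 0, 0, 0.1, 0, 0, 0, 0, 0.1, 0, 0, 0, 0, 0, 0, 0, 0, 0, 0, 0, 0, 0, 0, 0, 0, 0]

```text
t: 7.65
eef_pos: [0.5497, -0.122, 0.1061]
tool_rot: [0.001, 0.002, 1.0, -0.0]
contact_force: [0.3, -0.8, -2.6]
gripper_width: 0.313
grasp_force: 39.8
```

```bash
python3 -c "
from h import *
go(.548,-.092,.0974,90)"
```

```text
at [ 0.5497 -0.122   0.1061] yawdeg 89.7 q7 1.79 tool delta [0.0019 0.03   0.0087] turn -0.005
```

Those rows totalled 30 mm too far in y, so I'll correct that before lowering.

Scaled: 0.015 m is 0.3, 0.003 m is 0.06.

Call:
tcp_steps:
  rows: [0, 0.3, 0, 0, 0, 0, 0.3, 0, 0, 0, 0, 0, 0, 0, 0, 0, 0, 0.06, 0, 0, 0, 0, 0.06, 0, 0, 0, 0, 0.02, 0, 0, 0, 0, 0, 0, 0, 0, 0, 0, 0, 0]

```text
t: 8.45
eef_pos: [0.5492, -0.0923, 0.0982]
tool_rot: [-0.0, 0.003, 1.0, -0.0]
contact_force: [0.4, 0.6, -2.5]
gripper_width: 0.314
grasp_force: 39.8
```

```bash
python3 -c "
from h import *
go(.548,-.092,.0974,90)"
```

```text
at [ 0.5492 -0.0923  0.0982] yawdeg 89.7 q7 1.73 tool delta [0.0012 0.0003 0.0008] turn -0.005
```

Call:
tcp_steps:
  rows: [0, 0, 0.02, 0, 0, 0, 0, 0, 0, 0, 0, 0, 0.02, 0, 0, 0, 0, 0, 0, 0, 0, 0, 0, 0, 0]

```text
t: 8.95
eef_pos: [0.5498, -0.0921, 0.0974]
tool_rot: [0.001, 0.002, 1.0, 0.0]
contact_force: [-2.1, 0.1, 7.3]
gripper_width: 0.318
grasp_force: 41.1
```

It's resting on the mat with 7 N of contact, so I'll release and rise.

Call:
tcp_steps:
  rows: [0, 0, 0, 0, 0.5, 0, 0, 0, 0, 0.7, 0, 0, 0, 0, 0.7, 0, 0, 0, 0, 0.7, 0, 0, 0, 0, 0.7, 0, 0, -0.4, 0, 0.7, 0, 0, -0.6, 0, 0.7, 0, 0, -0.6, 0, 0.7, 0, 0, -0.6, 0, 0.7, 0, 0, -0.4, 0, 0.7, 0, 0, 0, 0, 0.7, 0, 0, 0, 0, 0.7]

```text
t: 10.15
eef_pos: [0.5492, -0.0918, 0.2262]
tool_rot: [0.0, 0.002, 1.0, 0.0]
contact_force: [-0.4, 0.0, -0.4]
gripper_width: 0.701
grasp_force: 0.0
```

```bash
python3 -c "
from h import *
go(.4765,.2830,.22,110)
cv2.imwrite('pics/w2.png',imaging.read_camera('wrist'))"
```

```text
at [ 0.5492 -0.0918  0.2262] yawdeg 89.7 q7 1.69 tool delta [0.0744 0.3745 0.0063] turn -0.354
```

View pics/w2.png

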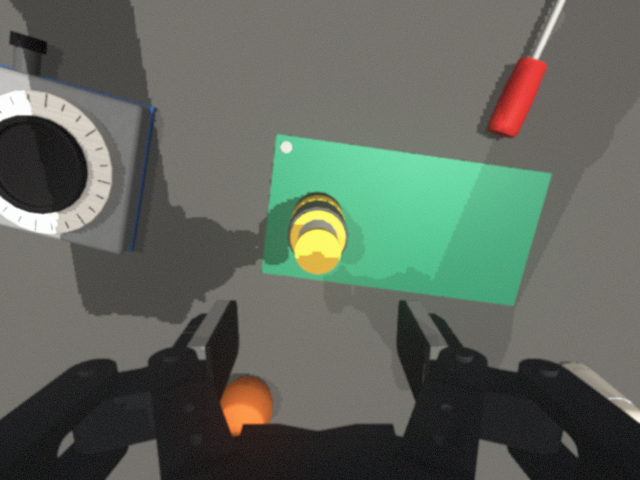

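Yellow stands upright on the mat with its cap at (318,250), inside the mat edges. Next is red.

Scaled: 0.03 m is 0.6, 0.0245 m is 0.49, -0.1 rad is -1.

Call:
tcp_steps:
  rows: [0.1, 0.49, 0, 0, 0.7, 0.12, 0.6, 0, 0, 0.7, 0.12, 0.6, 0, 0, 0.7, 0.12, 0.6, 0, 0, 0.7, 0.12, 0.6, 0, 0, 0.7, 0.12, 0.6, 0, 0, 0.7, 0.12, 0.6, 0, 0, 0.7, 0.12, 0.6, 0, 0, 0.7, 0.12, 0.6, 0, 0, 0.7, 0.12, 0.6, 0, 0, 0.7, 0.12, 0.6, 0, 0, 0.7, 0.1, 0.6, 0, 0, 0.7, 0.08, 0.4, 0, 0, 0.7, 0, 0, 0, -1, 0.7, 0, 0, 0, -1, 0.7, 0, 0, 0, -1, 0.7, 0, 0, 0, -0.5, 0.7, 0, 0, 0, 0, 0.7, 0, 0, 0, 0, 0.7]

```text
t: 12.1
eef_pos: [0.4766, 0.2826, 0.2253]
tool_rot: [-0.001, -0.171, 0.985, -0.0]
contact_force: [-0.4, -0.4, -0.1]
gripper_width: 0.694
grasp_force: 0.0
```

```bash
python3 -c "
from h import *
go(.4765,.2830,.101,110)"
```

```text
at [0.4766 0.2826 0.2253] yawdeg 109.7 q7 1.25 tool delta [-0.0003  0.0005  0.1243] turn -0.005
```

Scaled: 0.025 m is 0.5, 0.014 m is 0.28.

Call:
tcp_steps:
  rows: [0, 0, 0.5, 0, 0.7, 0, 0, 0.5, 0, 0.7, 0, 0, 0.5, 0, 0.7, 0, 0, 0.5, 0, 0.7, 0, 0, 0.28, 0, 0.7, 0, 0, 0.2, 0, 0.7, 0, 0, 0, 0, 0.7, 0, 0, 0, 0, 0, 0, 0, 0, 0, 0, 0, 0, 0, 0, 0, 0, 0, 0, 0, 0, 0, 0, 0, 0, 0, 0, 0, 0, 0, 0, 0, 0, 0, 0, 0, 0, 0, 0, 0, 0]
  clamp_n: 40

```text
t: 13.6
eef_pos: [0.4778, 0.2835, 0.1035]
tool_rot: [0.001, -0.172, 0.985, 0.001]
contact_force: [-0.2, 0.1, 5.5]
gripper_width: 0.313
grasp_force: 39.6
```

Call:
tcp_steps:
  rows: [0, 0, -0.1, 0, 0, 0, 0, -0.3, 0, 0, 0, 0, -0.5, 0, 0, 0, 0, -0.5, 0, 0, 0, 0, -0.5, 0, 0, 0, 0, -0.5, 0, 0, 0, 0, -0.3, 0, 0, 0, 0, -0.1, 0, 0, 0, 0, 0, 0, 0, 0, 0, 0, 0, 0]

```text
t: 14.6
eef_pos: [0.4763, 0.2824, 0.2411]
tool_rot: [-0.001, -0.172, 0.985, -0.0]
contact_force: [-0.5, 0.3, -4.7]
gripper_width: 0.316
grasp_force: 39.9
```

```bash
python3 -c "
from h import *
go(.559,-.013,.24)"
```

```text
at [0.4763 0.2824 0.2411] yawdeg 109.8 q7 1.26 tool delta [ 0.0222 -0.3059  0.0013] turn 0
```

Call:
tcp_steps:
  rows: [0.02, -0.26, 0, 0, 0, 0.04, -0.46, 0, 0, 0, 0.04, -0.6, 0, 0, 0, 0.04, -0.6, 0, 0, 0, 0.04, -0.6, 0, 0, 0, 0.04, -0.6, 0, 0, 0, 0.04, -0.6, 0, 0, 0, 0.04, -0.6, 0, 0, 0, 0.04, -0.6, 0, 0, 0, 0.04, -0.6, 0, 0, 0, 0.06, -0.4, 0, 0, 0, 0.02, -0.2, 0, 0, 0, 0, 0, 0, 0, 0, 0, 0, 0.2, 0, 0, 0, 0, 0.4, 0, 0, 0, 0, 0.4, 0, 0, 0, 0, 0.4, 0, 0, 0, 0, 0.4, 0, 0, 0, 0, 0.4, 0, 0, 0, 0, 0.4, 0, 0]

```text
t: 16.6
eef_pos: [0.5584, -0.0106, 0.1107]
tool_rot: [-0.0, -0.173, 0.985, 0.001]
contact_force: [0.2, -0.1, -4.2]
gripper_width: 0.319
grasp_force: 40.0
```

Call:
tcp_steps:
  rows: [0, 0, 0.12, 0, 0, 0, 0, 0.1, 0, 0, 0, 0, 0.04, 0, 0, 0, 0, 0, 0, 0, 0, 0, 0, 0, 0, 0, 0, 0, 0, 0]

```text
t: 17.2
eef_pos: [0.5594, -0.0128, 0.0999]
tool_rot: [0.001, -0.172, 0.985, -0.0]
contact_force: [0.0, -1.1, -4.2]
gripper_width: 0.316
grasp_force: 39.9
```

```bash
python3 -c "
from h import *
go(.559,-.013,.0945)"
```

```text
at [ 0.5594 -0.0128  0.0999] yawdeg 109.8 q7 1.89 tool delta [ 0.0005 -0.0001  0.0054] turn 0
```

Scaled: 0.003 m is 0.06, 0.001 m is 0.02.

Call:
tcp_steps:
  rows: [0, 0, 0.06, 0, 0, 0, 0, 0.02, 0, 0, 0, 0, 0, 0, 0, 0, 0, 0, 0, 0]

```text
t: 17.6
eef_pos: [0.5589, -0.0128, 0.0952]
tool_rot: [-0.0, -0.172, 0.985, 0.0]
contact_force: [0.3, -0.2, -3.3]
gripper_width: 0.315
grasp_force: 39.9
```

Call:
tcp_steps:
  rows: [0, 0, 0.02, 0, 0, 0, 0, 0, 0, 0, 0, 0, 0, 0, 0]

```text
t: 17.9
eef_pos: [0.5592, -0.0128, 0.0946]
tool_rot: [0.0, -0.172, 0.985, 0.0]
contact_force: [0.2, -0.3, 0.2]
gripper_width: 0.313
grasp_force: 40.3
```

Scaled: -0.03 m is -0.6, -0.02 m is -0.4.

Call:
tcp_steps:
  rows: [0, 0, 0.01, 0, 0, 0, 0, 0, 0, 0.5, 0, 0, 0, 0, 0.7, 0, 0, 0, 0, 0.7, 0, 0, 0, 0, 0.7, 0, 0, 0, 0, 0.7, 0, 0, -0.4, 0, 0.7, 0, 0, -0.6, 0, 0.7, 0, 0, -0.6, 0, 0.7, 0, 0, -0.6, 0, 0.7, 0, 0, -0.4, 0, 0.7, 0, 0, 0, 0, 0.7, 0, 0, 0, 0, 0.7]

```text
t: 19.2
eef_pos: [0.5589, -0.0128, 0.2238]
tool_rot: [0.0, -0.172, 0.985, 0.0]
contact_force: [-0.4, 0.9, -0.0]
gripper_width: 0.699
grasp_force: 0.0
```

```bash
python3 -c "
from h import *
go(.5015,.3345,.22,110)"
```

```text
at [ 0.5589 -0.0128  0.2238] yawdeg 109.8 q7 1.87 tool delta [-0.0635  0.3462  0.0038] turn -0.004
```

Call:
tcp_steps:
  rows: [-0.1, 0.52, 0, 0, 0.7, -0.1, 0.6, 0, 0, 0.7, -0.12, 0.6, 0, 0, 0.7, -0.12, 0.6, 0, 0, 0.7, -0.12, 0.6, 0, 0, 0.7, -0.12, 0.6, 0, 0, 0.7, -0.12, 0.6, 0, 0, 0.7, -0.12, 0.6, 0, 0, 0.7, -0.1, 0.6, 0, 0, 0.7, -0.1, 0.6, 0, 0, 0.7, -0.1, 0.6, 0, 0, 0.7, -0.04, 0.4, 0, 0, 0.7, 0, 0, 0, 0, 0.7, 0, 0, 0, 0, 0.7]

```text
t: 20.6
eef_pos: [0.5006, 0.3334, 0.2223]
tool_rot: [-0.001, -0.172, 0.985, -0.001]
contact_force: [-0.5, -1.1, 0.2]
gripper_width: 0.699
grasp_force: 0.0
```

```bash
python3 -c "
from h import *
go(.5015,.3345,.093,110)
T=pose();im=imaging.read_camera('wrist');cv2.imwrite('pics/w3.png',im)
h=cv2.cvtColor(im,cv2.COLOR_BGR2HSV);m=cv2.inRange(h,(105,150,60),(130,255,255));n,l,s,c=cv2.connectedComponentsWithStats(m);k=1+s[1:,4].argmax();print(s[k],c[k],at_z('wrist',[c[k]],.124,T))"
```

```text
at [0.5006 0.3334 0.2223] yawdeg 109.8 q7 1.22 tool delta [-0.0015  0.0009  0.1293] turn -0.003
[ 293  212   53   64 2166] [319.4691 245.3541] [[0.4974 0.3332]]
```

View pics/w3.png

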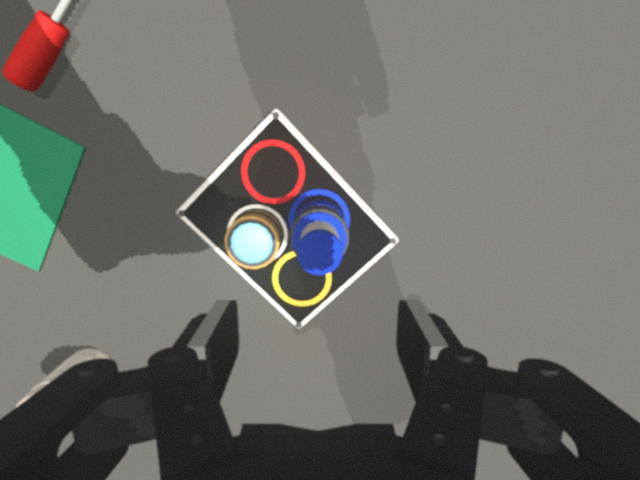

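The red ring is empty at (273,171), the yellow ring at (302,278), and the blue cap is at (320,253), centred between the fingers. I'll use the ring positions as placing targets and grasp blue.

```bash
python3 -c "
from h import *
print(at_z('wrist',[(273,171),(302,278)],.012), at_z('wrist',[(320,253)],.124), at_z('wrist',[(252,242)],.046))"
```

```text
[[0.4761 0.282 ]
 [0.5607 0.3382]] [[0.5027 0.3344]] [[0.5333 0.2862]]
```

Call:
tcp_steps:
  rows: [-0.02, 0.02, 0.5, 0, 0.7, 0, 0, 0.5, 0, 0.7, 0, 0, 0.5, 0, 0.7, 0, 0, 0.5, 0, 0.7, 0, 0, 0.36, 0, 0.7, 0, 0, 0.2, 0, 0.7, 0, 0, 0, 0, 0.7, 0, 0, 0, 0, 0, 0, 0, 0, 0, 0, 0, 0, 0, 0, 0, 0, 0, 0, 0, 0, 0, 0, 0, 0, 0, 0, 0, 0, 0, 0, 0, 0, 0, 0, 0, 0, 0, 0, 0, 0]
  clamp_n: 40

```text
t: 22.15
eef_pos: [0.5026, 0.3357, 0.0971]
tool_rot: [0.001, -0.172, 0.985, 0.0]
contact_force: [0.1, -0.9, 6.5]
gripper_width: 0.31
grasp_force: 39.6
```

Call:
tcp_steps:
  rows: [0, 0, -0.1, 0, 0, 0, 0, -0.3, 0, 0, 0, 0, -0.5, 0, 0, 0, 0, -0.5, 0, 0, 0, 0, -0.5, 0, 0, 0, 0, -0.5, 0, 0, 0, 0, -0.3, 0, 0, 0, 0, -0.1, 0, 0, 0, 0, 0, 0, 0, 0, 0, 0, 0, 0]

```text
t: 23.15
eef_pos: [0.5011, 0.3349, 0.2345]
tool_rot: [-0.001, -0.172, 0.985, -0.001]
contact_force: [-0.1, -0.4, -3.9]
gripper_width: 0.313
grasp_force: 39.7
```

```bash
python3 -c "
from h import *
go(.57,.066,.24)"
```

```text
at [0.5011 0.3349 0.2345] yawdeg 109.8 q7 1.22 tool delta [ 0.0262 -0.2763 -0.0052] turn 0
```

Scaled: -0.03 m is -0.6, -0.023 m is -0.46.

Call:
tcp_steps:
  rows: [0.02, -0.26, 0, 0, 0, 0.04, -0.46, 0, 0, 0, 0.06, -0.6, 0, 0, 0, 0.06, -0.6, 0, 0, 0, 0.06, -0.6, 0, 0, 0, 0.06, -0.6, 0, 0, 0, 0.06, -0.6, 0, 0, 0, 0.06, -0.6, 0, 0, 0, 0.06, -0.6, 0, 0, 0, 0.04, -0.4, 0, 0, 0, 0, -0.2, 0, 0, 0, 0, 0, 0, 0, 0, 0, 0, 0.2, 0, 0, 0, 0, 0.4, 0, 0, 0, 0, 0.4, 0, 0, 0, 0, 0.4, 0, 0, 0, 0, 0.4, 0, 0, 0, 0, 0.4, 0, 0, 0, 0, 0.4, 0, 0]

```text
t: 25.05
eef_pos: [0.5699, 0.0691, 0.1042]
tool_rot: [-0.0, -0.173, 0.985, 0.001]
contact_force: [0.1, -0.3, -4.2]
gripper_width: 0.314
grasp_force: 39.9
```

Call:
tcp_steps:
  rows: [0, 0, 0.12, 0, 0, 0, 0, 0.08, 0, 0, 0, 0, 0, 0, 0, 0, 0, 0, 0, 0, 0, 0, 0, 0, 0]

```text
t: 25.55
eef_pos: [0.5713, 0.0671, 0.0967]
tool_rot: [0.001, -0.172, 0.985, 0.0]
contact_force: [0.7, 0.8, -3.2]
gripper_width: 0.315
grasp_force: 39.8
```

```bash
python3 -c "
from h import *
go(.57,.066,.088)"
```

```text
at [0.5713 0.0671 0.0967] yawdeg 109.8 q7 1.74 tool delta [ 0.0016 -0.0006  0.0087] turn 0
```

Scaled: 0.003 m is 0.06, 0.001 m is 0.02.

Call:
tcp_steps:
  rows: [0, 0, 0.06, 0, 0, 0, 0, 0.06, 0, 0, 0, 0, 0.02, 0, 0, 0, 0, 0, 0, 0, 0, 0, 0, 0, 0]

```text
t: 26.05
eef_pos: [0.5707, 0.0669, 0.0888]
tool_rot: [-0.0, -0.172, 0.985, 0.0]
contact_force: [-0.3, 0.4, -3.3]
gripper_width: 0.314
grasp_force: 39.8
```

Call:
tcp_steps:
  rows: [0, 0, 0.02, 0, 0, 0, 0, 0, 0, 0, 0, 0, 0, 0, 0]

```text
t: 26.35
eef_pos: [0.571, 0.0669, 0.0882]
tool_rot: [0.0, -0.172, 0.985, -0.0]
contact_force: [-0.5, -0.3, -0.1]
gripper_width: 0.313
grasp_force: 40.2
```

Scaled: -0.03 m is -0.6, -0.02 m is -0.4.

Call:
tcp_steps:
  rows: [0, 0, 0.01, 0, 0, 0, 0, 0, 0, 0.5, 0, 0, 0, 0, 0.7, 0, 0, 0, 0, 0.7, 0, 0, 0, 0, 0.7, 0, 0, 0, 0, 0.7, 0, 0, -0.4, 0, 0.7, 0, 0, -0.6, 0, 0.7, 0, 0, -0.6, 0, 0.7, 0, 0, -0.6, 0, 0.7, 0, 0, -0.4, 0, 0.8, 0, 0, 0, 0, 0.8, 0, 0, 0, 0, 0.8]

```text
t: 27.65
eef_pos: [0.5706, 0.0669, 0.2173]
tool_rot: [0.0, -0.172, 0.985, 0.0]
contact_force: [-0.3, -0.4, -0.3]
gripper_width: 0.801
grasp_force: 0.0
```

```bash
python3 -c "
from h import *
go(.5335,.286,.22)
cv2.imwrite('pics/s2.png',imaging.read_camera('scene'))"
```

```text
at [0.5706 0.0669 0.2173] yawdeg 109.8 q7 1.72 tool delta [-0.0392  0.2187 -0.0027] turn 0
```

View pics/s2.png

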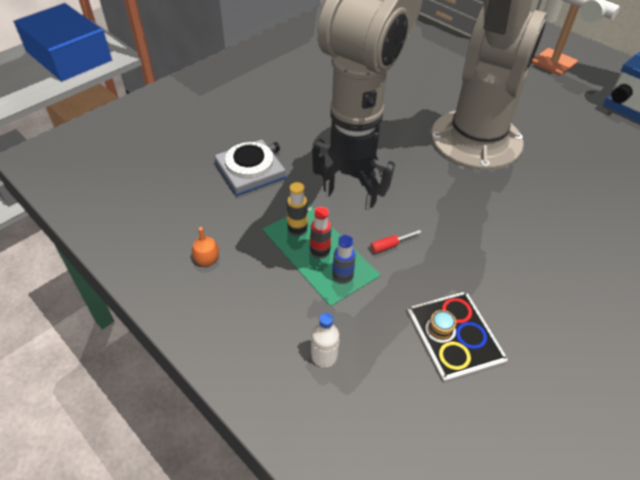

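All three tubes stand on the mat: yellow at (298,210), red (321,233) and blue (344,260). The lens is free at (443,322).

Call:
tcp_steps:
  rows: [-0.08, 0.38, 0, 0, 0.8, -0.1, 0.6, 0, 0, 0.8, -0.12, 0.6, 0, 0, 0.8, -0.12, 0.6, 0, 0, 0.8, -0.12, 0.6, 0, 0, 0.8, -0.12, 0.6, 0, 0, 0.8, -0.08, 0.6, 0, 0, 0.8, -0.04, 0.4, 0, 0, 0.8, 0, 0, 0, 0, 0.8, 0, 0, 0, 0, 0.8, 0, 0, 0, 0, 0.8]

```text
t: 28.8
eef_pos: [0.5336, 0.2843, 0.2165]
tool_rot: [-0.001, -0.171, 0.985, -0.001]
contact_force: [-0.7, 0.3, 0.0]
gripper_width: 0.798
grasp_force: 0.0
```

```bash
python3 -c "
from h import *
go(.5335,.286,.022)
cv2.imwrite('pics/w4.png',imaging.read_camera('wrist'))"
```

```text
at [0.5336 0.2843 0.2165] yawdeg 109.7 q7 1.33 tool delta [-0.0008  0.0019  0.1945] turn 0
```

View pics/w4.png

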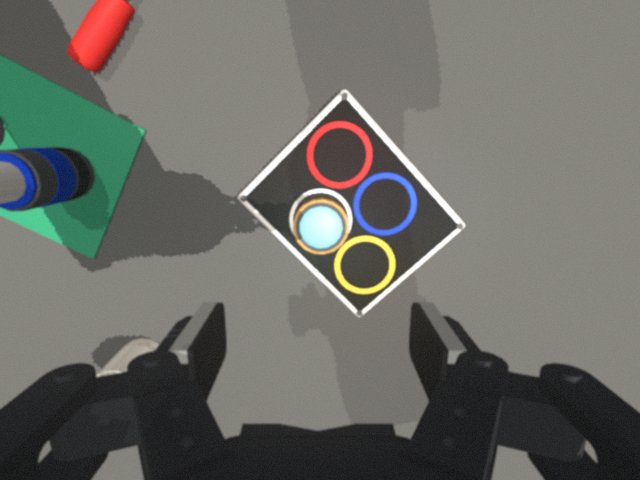

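The lens is at (320,227), nearly centred. The empty rings are red (340,155), blue (385,204) and yellow (364,265).

```bash
python3 -c "
from h import *
print(at_z('wrist',[(340,155),(385,204),(364,265)],.012), at_z('wrist',[(320,227)],.046))"
```

```text
[[0.4762 0.2838]
 [0.5021 0.3356]
 [0.5605 0.3387]] [[0.5339 0.2862]]
```

Call:
tcp_steps:
  rows: [-0.02, 0.04, 0.4, 0, 0.8, 0, 0, 0.6, 0, 0.8, 0, 0, 0.6, 0, 0.8, 0, 0, 0.6, 0, 0.8, 0, 0, 0.6, 0, 0.8, 0, 0, 0.4, 0, 0.8, 0, 0, 0.3, 0, 0.8, 0, 0, 0.2, 0, 0.8, 0, 0, 0.1, 0, 0.8, 0, 0, 0.06, 0, 0.8, 0, 0, 0, 0, 0.8, 0, 0, 0, 0, 0.8, 0, 0, 0, 0, 0.8]

```text
t: 30.15
eef_pos: [0.534, 0.2887, 0.025]
tool_rot: [0.001, -0.172, 0.985, 0.0]
contact_force: [-0.1, -0.4, 0.3]
gripper_width: 0.801
grasp_force: 0.0
```

```bash
python3 -c "
from h import *
go(.533,.2865,.022)"
```

```text
at [0.534  0.2887 0.025 ] yawdeg 109.8 q7 1.32 tool delta [ 0.0017 -0.0017  0.003 ] turn 0
```

Call:
tcp_steps:
  rows: [0.01, -0.04, 0.06, 0, 0.8, 0, 0, 0, 0, 0.8, 0, 0, 0, 0, 0.8, 0, 0, 0, 0, 0, 0, 0, 0, 0, 0, 0, 0, 0, 0, 0, 0, 0, 0, 0, 0, 0, 0, 0, 0, 0, 0, 0, 0, 0, 0, 0, 0, 0, 0, 0]
  clamp_n: 40

```text
t: 31.15
eef_pos: [0.534, 0.2865, 0.0216]
tool_rot: [0.0, -0.172, 0.985, 0.0]
contact_force: [-0.7, -0.9, 5.3]
gripper_width: 0.523
grasp_force: 41.0
```

```bash
python3 -c "
from h import *
go(.533,.2865,.022)"
```

```text
at [0.534  0.2865 0.0216] yawdeg 109.8 q7 1.32 tool delta [ 0.0009  0.0003 -0.0004] turn 0
```

Call:
tcp_steps:
  rows: [0, 0, -0.1, 0, 0, 0, 0, -0.3, 0, 0, 0, 0, -0.5, 0, 0, 0, 0, -0.5, 0, 0, 0, 0, -0.5, 0, 0, 0, 0, -0.5, 0, 0, 0, 0, -0.5, 0, 0, 0, 0, -0.5, 0, 0, 0, 0, -0.4, 0, 0, 0, 0, -0.2, 0, 0, 0, 0, 0, 0, 0, 0, 0, 0, 0, 0]

```text
t: 32.35
eef_pos: [0.5332, 0.286, 0.2206]
tool_rot: [-0.0, -0.172, 0.985, -0.0]
contact_force: [1.1, 0.6, -1.9]
gripper_width: 0.523
grasp_force: 41.1
```

```bash
python3 -c "
from h import *
go(.5007,-.3118,.22)
cv2.imwrite('pics/w5.png',imaging.read_camera('wrist'))"
```

```text
at [0.5332 0.286  0.2206] yawdeg 109.8 q7 1.32 tool delta [ 0.2329 -0.5515  0.001 ] turn 0
```

View pics/w5.png

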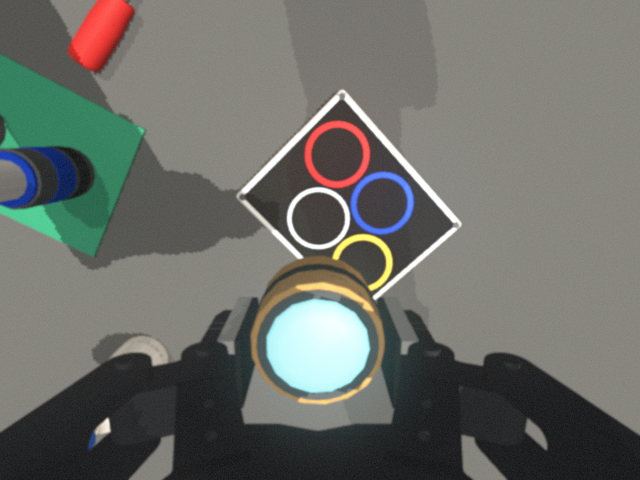

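The lens is held level. I'll turn the wrist away from its limit, then carry it over to the table.

Call:
tcp_steps:
  rows: [0, 0, 0, 1, 0, 0, 0, 0, 1, 0, 0, 0, 0, 1, 0, 0, 0, 0, 1, 0, 0, 0, 0, 1, 0, 0, 0, 0, 1, 0, 0, 0, 0, 1, 0, 0, 0, 0, 0, 0, 0, 0, 0, 0, 0]

```text
t: 33.3
eef_pos: [0.5333, 0.2861, 0.2203]
tool_rot: [-0.001, 0.175, 0.985, -0.001]
contact_force: [0.6, 0.8, -1.3]
gripper_width: 0.522
grasp_force: 41.0
```

```bash
python3 -c "
from h import *
go(.5007,-.3118,.22)"
```

```text
at [0.5333 0.2861 0.2203] yawdeg 69.8 q7 0.68 tool delta [-0.1756 -0.5725  0.001 ] turn 0
```

Scaled: -0.034 m is -0.68, -0.02 m is -0.4.

Call:
tcp_steps:
  rows: [-0.06, -0.2, 0, 0, 0, -0.12, -0.4, 0, 0, 0, -0.21, -0.68, 0, 0, 0, -0.21, -0.68, 0, 0, 0, -0.21, -0.68, 0, 0, 0, -0.21, -0.68, 0, 0, 0, -0.21, -0.68, 0, 0, 0, -0.21, -0.68, 0, 0, 0, -0.21, -0.68, 0, 0, 0, -0.21, -0.68, 0, 0, 0, -0.21, -0.68, 0, 0, 0, -0.21, -0.68, 0, 0, 0, -0.21, -0.68, 0, 0, 0, -0.21, -0.68, 0, 0, 0, -0.21, -0.68, 0, 0, 0, -0.21, -0.68, 0, 0, 0, -0.2, -0.68, 0, 0, 0, -0.12, -0.4, 0, 0, 0, -0.06, -0.2, 0, 0, 0, 0, 0, 0, 0, 0]

```text
t: 35.3
eef_pos: [0.4981, -0.3111, 0.2213]
tool_rot: [-0.0, 0.178, 0.984, -0.0]
contact_force: [-0.3, 0.1, -1.1]
gripper_width: 0.521
grasp_force: 41.1
```

Call:
tcp_steps:
  rows: [0, 0, 0, 0, 0, 0, 0, 0, 0, 0]

```text
t: 35.5
eef_pos: [0.5001, -0.3073, 0.2212]
tool_rot: [-0.0, 0.175, 0.985, 0.001]
contact_force: [-0.6, -0.4, -2.0]
gripper_width: 0.526
grasp_force: 41.1
```

```bash
python3 -c "
from h import *
go(.5007,-.3118,.0595)
cv2.imwrite('pics/w6.png',imaging.read_camera('wrist'))"
```

```text
at [ 0.5001 -0.3073  0.2212] yawdeg 69.8 q7 1.82 tool delta [-0.0022 -0.0042  0.1617] turn 0
```

View pics/w6.png

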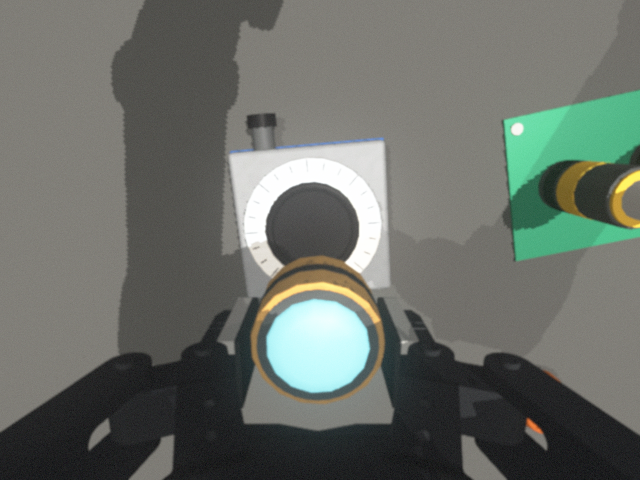

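The seat (rim spanning columns 266–359, widest at about row 229) lies ahead of the held lens. I'll get its position from this view.

```bash
python3 -c "
from h import *
print(at_z('wrist',[(312.5,229)],.055),at_z('wrist',[(266,229),(359,229),(312,182)],.055),at_z('wrist',[(313,227),(313,157),(243,229),(383,229)],.044))"
```

```text
[[ 0.5005 -0.3116]] [[ 0.4878 -0.3461]
 [ 0.5133 -0.277 ]
 [ 0.4658 -0.2991]] [[ 0.5013 -0.3115]
 [ 0.4489 -0.2921]
 [ 0.4831 -0.366 ]
 [ 0.5227 -0.2582]]
```

Scaled: 0.03 m is 0.6, 0.02 m is 0.4.

Call:
tcp_steps:
  rows: [-0.04, -0.08, 0.2, 0, 0, 0, 0, 0.4, 0, 0, 0, 0, 0.6, 0, 0, 0, 0, 0.6, 0, 0, 0, 0, 0.6, 0, 0, 0, 0, 0.4, 0, 0, 0, 0, 0.2, 0, 0, 0, 0, 0.1, 0, 0, 0, 0, 0, 0, 0, 0, 0, 0, 0, 0, 0, 0, 0, 0, 0]

```text
t: 36.65
eef_pos: [0.5011, -0.3138, 0.0674]
tool_rot: [0.001, 0.176, 0.984, -0.0]
contact_force: [-0.0, -0.4, -0.3]
gripper_width: 0.523
grasp_force: 41.1
```

```bash
python3 -c "
from h import *
go(.5007,-.3117,.0595)"
```

```text
at [ 0.5011 -0.3138  0.0674] yawdeg 69.7 q7 1.91 tool delta [0.0011 0.0018 0.0079] turn 0
```

Scaled: 0.003 m is 0.06, 0.002 m is 0.04.

Call:
tcp_steps:
  rows: [0.02, 0.04, 0.06, 0, 0, 0, 0, 0.06, 0, 0, 0, 0, 0.02, 0, 0, 0, 0, 0, 0, 0, 0, 0, 0, 0, 0]

```text
t: 37.15
eef_pos: [0.5001, -0.3108, 0.0596]
tool_rot: [-0.0, 0.176, 0.984, 0.0]
contact_force: [-1.8, 2.6, 4.8]
gripper_width: 0.522
grasp_force: 41.6
```

Call:
tcp_steps:
  rows: [0, 0, 0.02, 0, 0, 0, 0, 0, 0, 0, 0, 0, 0, 0, 0]

```text
t: 37.45
eef_pos: [0.5002, -0.3108, 0.0595]
tool_rot: [0.0, 0.176, 0.984, 0.001]
contact_force: [-4.0, 4.9, 14.3]
gripper_width: 0.52
grasp_force: 42.8
```

Contact comes at exactly the expected height. I'll ease off and release.

Scaled: -0.03 m is -0.6, -0.02 m is -0.4.

Call:
tcp_steps:
  rows: [0, 0, -0.02, 0, 0, 0, 0, 0, 0, 0, 0, 0, 0, 0, 0.65, 0, 0, 0, 0, 0.75, 0, 0, 0, 0, 0.8, 0, 0, 0, 0, 0.8, 0, 0, 0, 0, 0.8, 0, 0, -0.2, 0, 0.8, 0, 0, -0.4, 0, 0.8, 0, 0, -0.6, 0, 0.8, 0, 0, -0.6, 0, 0.8, 0, 0, -0.6, 0, 0.8, 0, 0, -0.6, 0, 0.8, 0, 0, -0.4, 0, 0.8, 0, 0, 0, 0, 0.8, 0, 0, 0, 0, 0.8]

```text
t: 39.05
eef_pos: [0.5001, -0.3111, 0.2299]
tool_rot: [0.001, 0.176, 0.984, 0.0]
contact_force: [-0.9, 0.6, -1.0]
gripper_width: 0.803
grasp_force: 0.0
```

```bash
python3 -c "
from h import *
go(.57,.067,.22,90)
cv2.imwrite('pics/w7.png',imaging.read_camera('wrist'))"
```

```text
at [ 0.5001 -0.3111  0.2299] yawdeg 69.7 q7 1.82 tool delta [0.0658 0.3789 0.0099] turn -0.355
```

View pics/w7.png

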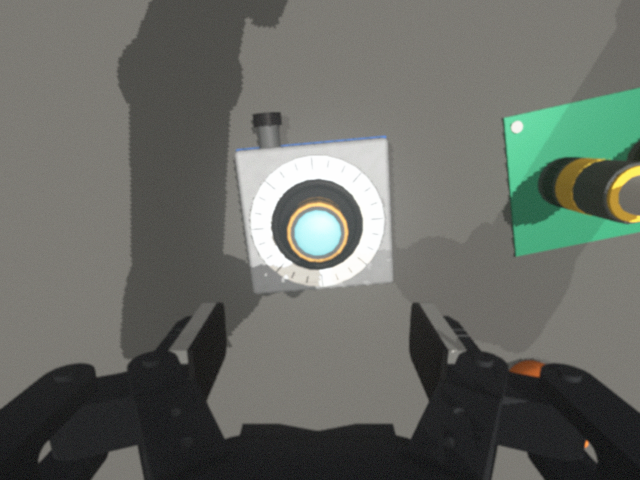

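The lens sits in the seat at (317,232), concentric with the disc. Now blue goes back first.

The manual's scale: shifts go in units of 50 mm and turns go in units of 0.1 rad. Converting my numbers, 0.033 m is 0.66, 0.03 m is 0.6, -0.12 rad is -1.2.

Call:
tcp_steps:
  rows: [0.06, 0.38, 0, 0, 0.7, 0.1, 0.6, 0, 0, 0.7, 0.12, 0.66, 0, 0, 0.7, 0.12, 0.66, 0, 0, 0.7, 0.12, 0.66, 0, 0, 0.7, 0.12, 0.66, 0, 0, 0.7, 0.12, 0.66, 0, 0, 0.7, 0.12, 0.66, 0, 0, 0.7, 0.12, 0.66, 0, 0, 0.7, 0.12, 0.66, 0, 0, 0.7, 0.1, 0.66, 0, 0, 0.7, 0.08, 0.46, 0, 0, 0.7, 0.02, 0.2, 0, 0, 0.7, 0, 0, 0, -1.2, 0.7, 0, 0, 0, -1.2, 0.7, 0, 0, 0, -1.2, 0.7, 0, 0, 0, -1.2, 0.7, 0, 0, 0, -1.2, 0.7, 0, 0, 0, -1, 0.7, 0, 0, 0, 0, 0.7]

```text
t: 41.1
eef_pos: [0.5694, 0.0657, 0.2285]
tool_rot: [-0.001, -0.171, 0.985, -0.0]
contact_force: [0.2, -0.5, -0.7]
gripper_width: 0.701
grasp_force: 0.0
```

Call:
tcp_steps:
  rows: [0, 0, 0, 0, 0.7, 0, 0, 0, 0, 0.7]

```text
t: 41.3
eef_pos: [0.5697, 0.0666, 0.229]
tool_rot: [-0.0, -0.17, 0.985, -0.0]
contact_force: [0.2, 0.7, 0.3]
gripper_width: 0.703
grasp_force: 0.0
```

```bash
python3 -c "
from h import *
go(.5708,.0669,.087,110)"
```

```text
at [0.5697 0.0666 0.229 ] yawdeg 109.6 q7 1.74 tool delta [-0.0013 -0.0001  0.142 ] turn -0.007
```

Scaled: 0.025 m is 0.5, 0.015 m is 0.3.

Call:
tcp_steps:
  rows: [-0.02, 0, 0.3, 0, 0.7, 0, 0, 0.5, 0, 0.7, 0, 0, 0.5, 0, 0.7, 0, 0, 0.5, 0, 0.7, 0, 0, 0.5, 0, 0.7, 0, 0, 0.3, 0, 0.7, 0, 0, 0.2, 0, 0.7, 0, 0, 0.04, 0, 0.7, 0, 0, 0, 0, 0.7, 0, 0, 0, 0, 0, 0, 0, 0, 0, 0, 0, 0, 0, 0, 0, 0, 0, 0, 0, 0, 0, 0, 0, 0, 0, 0, 0, 0, 0, 0, 0, 0, 0, 0, 0, 0, 0, 0, 0, 0]
  clamp_n: 40

```text
t: 43.0
eef_pos: [0.5716, 0.0674, 0.0883]
tool_rot: [0.001, -0.172, 0.985, 0.0]
contact_force: [-0.8, -1.0, 6.1]
gripper_width: 0.312
grasp_force: 39.6
```

Call:
tcp_steps:
  rows: [0, 0, -0.1, 0, 0, 0, 0, -0.3, 0, 0, 0, 0, -0.5, 0, 0, 0, 0, -0.5, 0, 0, 0, 0, -0.5, 0, 0, 0, 0, -0.5, 0, 0, 0, 0, -0.3, 0, 0, 0, 0, -0.1, 0, 0, 0, 0, 0, 0, 0, 0, 0, 0, 0, 0]

```text
t: 44.0
eef_pos: [0.57, 0.0674, 0.2264]
tool_rot: [-0.001, -0.172, 0.985, -0.0]
contact_force: [-0.9, 1.2, -4.5]
gripper_width: 0.313
grasp_force: 39.8
```

```bash
python3 -c "
from h import *
go(.502,.335,.24)"
```

```text
at [0.57   0.0674 0.2264] yawdeg 109.8 q7 1.74 tool delta [-0.0266  0.2748 -0.0135] turn 0
```

Scaled: -0.003 m is -0.06, 0.03 m is 0.6.

Call:
tcp_steps:
  rows: [-0.02, 0.24, 0, 0, 0, -0.04, 0.46, 0, 0, 0, -0.06, 0.6, 0, 0, 0, -0.06, 0.6, 0, 0, 0, -0.06, 0.6, 0, 0, 0, -0.06, 0.6, 0, 0, 0, -0.06, 0.6, 0, 0, 0, -0.06, 0.6, 0, 0, 0, -0.06, 0.6, 0, 0, 0, -0.04, 0.4, 0, 0, 0, 0, 0.2, 0, 0, 0, 0, 0, 0, 0, 0, 0, 0, 0.2, 0, 0, 0, 0, 0.4, 0, 0, 0, 0, 0.5, 0, 0, 0, 0, 0.5, 0, 0, 0, 0, 0.4, 0, 0, 0, 0, 0.2, 0, 0, 0, 0, 0.2, 0, 0]

```text
t: 45.9
eef_pos: [0.5027, 0.3336, 0.1065]
tool_rot: [-0.0, -0.171, 0.985, -0.0]
contact_force: [1.6, 0.8, -2.2]
gripper_width: 0.312
grasp_force: 39.8
```

Call:
tcp_steps:
  rows: [0, 0, 0, 0, 0, 0, 0, 0, 0, 0, 0, 0, 0, 0, 0]

```text
t: 46.2
eef_pos: [0.5029, 0.3355, 0.1083]
tool_rot: [0.001, -0.172, 0.985, 0.0]
contact_force: [0.2, -0.0, -2.8]
gripper_width: 0.31
grasp_force: 39.8
```

```bash
python3 -c "
from h import *
go(.502,.335,.0973)"
```

```text
at [0.5029 0.3355 0.1083] yawdeg 109.8 q7 1.24 tool delta [ 0.001  -0.0001  0.011 ] turn 0
```

Scaled: 0.005 m is 0.1, 0.003 m is 0.06.

Call:
tcp_steps:
  rows: [0.02, 0, 0.1, 0, 0, 0, 0, 0.06, 0, 0, 0, 0, 0.04, 0, 0, 0, 0, 0, 0, 0, 0, 0, 0, 0, 0]

```text
t: 46.7
eef_pos: [0.5014, 0.3348, 0.0974]
tool_rot: [0.0, -0.172, 0.985, 0.0]
contact_force: [0.2, -0.2, -2.5]
gripper_width: 0.311
grasp_force: 39.9
```

Call:
tcp_steps:
  rows: [0, 0, 0.02, 0, 0, 0, 0, 0, 0, 0, 0, 0, 0, 0, 0]

```text
t: 47.0
eef_pos: [0.5018, 0.3349, 0.0973]
tool_rot: [0.001, -0.172, 0.985, 0.0]
contact_force: [-0.7, -1.3, 4.8]
gripper_width: 0.311
grasp_force: 40.8
```

It's in contact, so I'll release and go for red.

Scaled: -0.03 m is -0.6, -0.02 m is -0.4.

Call:
tcp_steps:
  rows: [0, 0, 0, 0, 0.5, 0, 0, 0, 0, 0.7, 0, 0, 0, 0, 0.7, 0, 0, 0, 0, 0.7, 0, 0, 0, 0, 0.7, 0, 0, -0.4, 0, 0.7, 0, 0, -0.6, 0, 0.7, 0, 0, -0.6, 0, 0.7, 0, 0, -0.6, 0, 0.7, 0, 0, -0.4, 0, 0.7, 0, 0, 0, 0, 0.7]

```text
t: 48.1
eef_pos: [0.5028, 0.3359, 0.2297]
tool_rot: [0.003, -0.172, 0.985, 0.002]
contact_force: [-0.7, 0.4, -0.5]
gripper_width: 0.699
grasp_force: 0.0
```

```bash
python3 -c "
from h import *
go(.5592,-.0128,.22,110)"
```

```text
at [0.5028 0.3359 0.2297] yawdeg 109.8 q7 1.24 tool delta [ 0.0649 -0.3472  0.0086] turn -0.004
```

Scaled: -0.03 m is -0.6, -0.02 m is -0.4.

Call:
tcp_steps:
  rows: [0.08, -0.34, 0, 0, 0.7, 0.1, -0.6, 0, 0, 0.7, 0.12, -0.6, 0, 0, 0.7, 0.12, -0.6, 0, 0, 0.7, 0.12, -0.6, 0, 0, 0.7, 0.12, -0.6, 0, 0, 0.7, 0.12, -0.6, 0, 0, 0.7, 0.12, -0.6, 0, 0, 0.7, 0.12, -0.6, 0, 0, 0.7, 0.1, -0.6, 0, 0, 0.7, 0.08, -0.6, 0, 0, 0.7, 0.06, -0.4, 0, 0, 0.7, 0.04, -0.2, 0, 0, 0.7, 0, 0, 0, 0, 0.7, 0, 0, 0, 0, 0.7, 0, 0, 0, 0, 0.7]

```text
t: 49.7
eef_pos: [0.5571, -0.0123, 0.2259]
tool_rot: [-0.0, -0.173, 0.985, 0.0]
contact_force: [-0.1, -0.0, 0.5]
gripper_width: 0.698
grasp_force: 0.0
```

```bash
python3 -c "
from h import *
go(.5592,-.0128,.0935,110)"
```

```text
at [ 0.5571 -0.0123  0.2259] yawdeg 109.9 q7 1.89 tool delta [-0.0018 -0.0013  0.1324] turn -0.002
```

Call:
tcp_steps:
  rows: [-0.04, -0.02, 0.3, 0, 0.7, 0, 0, 0.5, 0, 0.7, 0, 0, 0.5, 0, 0.7, 0, 0, 0.5, 0, 0.7, 0, 0, 0.4, 0, 0.7, 0, 0, 0.2, 0, 0.7, 0, 0, 0.16, 0, 0.7, 0, 0, 0.08, 0, 0.7, 0, 0, 0, 0, 0.7, 0, 0, 0, 0, 0, 0, 0, 0, 0, 0, 0, 0, 0, 0, 0, 0, 0, 0, 0, 0, 0, 0, 0, 0, 0, 0, 0, 0, 0, 0, 0, 0, 0, 0, 0, 0, 0, 0, 0, 0]
  clamp_n: 40

```text
t: 51.4
eef_pos: [0.5603, -0.0137, 0.0951]
tool_rot: [0.001, -0.172, 0.985, 0.0]
contact_force: [-1.2, 1.1, 7.3]
gripper_width: 0.315
grasp_force: 39.4
```

Call:
tcp_steps:
  rows: [0, 0, -0.1, 0, 0, 0, 0, -0.3, 0, 0, 0, 0, -0.5, 0, 0, 0, 0, -0.5, 0, 0, 0, 0, -0.5, 0, 0, 0, 0, -0.5, 0, 0, 0, 0, -0.3, 0, 0, 0, 0, -0.1, 0, 0, 0, 0, 0, 0, 0, 0, 0, 0, 0, 0]

```text
t: 52.4
eef_pos: [0.5588, -0.0142, 0.233]
tool_rot: [-0.001, -0.172, 0.985, 0.0]
contact_force: [0.6, 0.4, -3.8]
gripper_width: 0.317
grasp_force: 39.8
```

```bash
python3 -c "
from h import *
go(.4768,.283,.24)"
```

```text
at [ 0.5588 -0.0142  0.233 ] yawdeg 109.8 q7 1.89 tool delta [-0.0233  0.3074 -0.0069] turn 0
```

Scaled: 0.03 m is 0.6, 0.025 m is 0.5.

Call:
tcp_steps:
  rows: [-0.02, 0.28, 0, 0, 0, -0.04, 0.46, 0, 0, 0, -0.04, 0.6, 0, 0, 0, -0.04, 0.6, 0, 0, 0, -0.04, 0.6, 0, 0, 0, -0.04, 0.6, 0, 0, 0, -0.04, 0.6, 0, 0, 0, -0.04, 0.6, 0, 0, 0, -0.04, 0.6, 0, 0, 0, -0.04, 0.6, 0, 0, 0, -0.04, 0.4, 0, 0, 0, -0.04, 0.2, 0, 0, 0, 0, 0, 0, 0, 0, 0, 0, 0.2, 0, 0, 0, 0, 0.4, 0, 0, 0, 0, 0.5, 0, 0, 0, 0, 0.5, 0, 0, 0, 0, 0.4, 0, 0, 0, 0, 0.2, 0, 0, 0, 0, 0.2, 0, 0]

```text
t: 54.4
eef_pos: [0.4779, 0.2813, 0.1135]
tool_rot: [-0.0, -0.171, 0.985, -0.0]
contact_force: [0.4, 0.1, -3.3]
gripper_width: 0.318
grasp_force: 39.9
```

Call:
tcp_steps:
  rows: [0, 0, 0, 0, 0, 0, 0, 0, 0, 0, 0, 0, 0, 0, 0]

```text
t: 54.7
eef_pos: [0.4782, 0.283, 0.1152]
tool_rot: [0.001, -0.172, 0.985, 0.0]
contact_force: [0.2, 0.2, -4.0]
gripper_width: 0.318
grasp_force: 39.9
```

```bash
python3 -c "
from h import *
go(.4768,.283,.104)"
```

```text
at [0.4782 0.283  0.1152] yawdeg 109.8 q7 1.28 tool delta [0.0013 0.0005 0.0112] turn 0
```

Call:
tcp_steps:
  rows: [0.02, 0, 0.1, 0, 0, 0, 0, 0.06, 0, 0, 0, 0, 0.04, 0, 0, 0, 0, 0, 0, 0, 0, 0, 0, 0, 0]

```text
t: 55.2
eef_pos: [0.4766, 0.2822, 0.1043]
tool_rot: [-0.0, -0.172, 0.985, -0.0]
contact_force: [-0.5, 0.3, -3.5]
gripper_width: 0.312
grasp_force: 39.9
```

Call:
tcp_steps:
  rows: [0, 0, 0.02, 0, 0, 0, 0, 0, 0, 0, 0, 0, 0, 0, 0]

```text
t: 55.5
eef_pos: [0.477, 0.2825, 0.1041]
tool_rot: [0.0, -0.172, 0.985, 0.0]
contact_force: [-1.6, -0.3, 4.9]
gripper_width: 0.312
grasp_force: 40.5
```

Scaled: -0.03 m is -0.6, -0.02 m is -0.4, 0.1 rad is 1.

Call:
tcp_steps:
  rows: [0, 0, 0, 0, 0.5, 0, 0, 0, 0, 0.7, 0, 0, 0, 0, 0.7, 0, 0, 0, 0, 0.7, 0, 0, 0, 0, 0.7, 0, 0, -0.4, 0, 0.7, 0, 0, -0.6, 0, 0.7, 0, 0, -0.6, 0, 0.7, 0, 0, -0.6, 0, 0.7, 0, 0, -0.4, 0, 0.7, 0, 0, 0, 1, 0.7, 0, 0, 0, 1, 0.7, 0, 0, 0, 1, 0.7, 0, 0, 0, 0.5, 0.7, 0, 0, 0, 0, 0.7, 0, 0, 0, 0, 0.7]

```text
t: 57.1
eef_pos: [0.4765, 0.2822, 0.2332]
tool_rot: [-0.0, 0.002, 1.0, -0.0]
contact_force: [-0.6, 0.2, 0.0]
gripper_width: 0.702
grasp_force: 0.0
```

```bash
python3 -c "
from h import *
go(.5495,-.0921,.22,90)"
```

```text
at [0.4765 0.2822 0.2332] yawdeg 89.8 q7 0.95 tool delta [-0.0743 -0.3741  0.0132] turn -0.003
```

Call:
tcp_steps:
  rows: [-0.08, -0.28, 0, 0, 0.7, -0.12, -0.6, 0, 0, 0.7, -0.12, -0.6, 0, 0, 0.7, -0.12, -0.6, 0, 0, 0.7, -0.12, -0.6, 0, 0, 0.7, -0.12, -0.6, 0, 0, 0.7, -0.12, -0.6, 0, 0, 0.7, -0.12, -0.6, 0, 0, 0.7, -0.12, -0.6, 0, 0, 0.7, -0.12, -0.6, 0, 0, 0.7, -0.12, -0.6, 0, 0, 0.7, -0.1, -0.6, 0, 0, 0.7, -0.06, -0.4, 0, 0, 0.7, -0.04, -0.2, 0, 0, 0.7, 0, 0, 0, 0, 0.7, 0, 0, 0, 0, 0.7, 0, 0, 0, 0, 0.7]

```text
t: 58.8
eef_pos: [0.5487, -0.0906, 0.2332]
tool_rot: [-0.0, 0.001, 1.0, 0.0]
contact_force: [-0.5, 0.6, 0.2]
gripper_width: 0.701
grasp_force: 0.0
```

```bash
python3 -c "
from h import *
go(.5495,-.0921,.1,90)"
```

```text
at [ 0.5487 -0.0906  0.2332] yawdeg 89.9 q7 1.71 tool delta [-0.0009 -0.0016  0.1332] turn -0.003
```

Scaled: 0.025 m is 0.5, 0.02 m is 0.4.

Call:
tcp_steps:
  rows: [-0.02, -0.02, 0.3, 0, 0.7, 0, 0, 0.5, 0, 0.7, 0, 0, 0.5, 0, 0.7, 0, 0, 0.5, 0, 0.7, 0, 0, 0.4, 0, 0.7, 0, 0, 0.2, 0, 0.7, 0, 0, 0.16, 0, 0.7, 0, 0, 0.1, 0, 0.7, 0, 0, 0, 0, 0.7, 0, 0, 0, 0, 0, 0, 0, 0, 0, 0, 0, 0, 0, 0, 0, 0, 0, 0, 0, 0, 0, 0, 0, 0, 0, 0, 0, 0, 0, 0, 0, 0, 0, 0, 0, 0, 0, 0, 0, 0]
  clamp_n: 40

```text
t: 60.5
eef_pos: [0.5505, -0.0929, 0.1011]
tool_rot: [0.001, 0.002, 1.0, 0.0]
contact_force: [0.2, 1.6, 6.0]
gripper_width: 0.316
grasp_force: 39.6
```

Call:
tcp_steps:
  rows: [0, 0, -0.1, 0, 0, 0, 0, -0.3, 0, 0, 0, 0, -0.5, 0, 0, 0, 0, -0.5, 0, 0, 0, 0, -0.5, 0, 0, 0, 0, -0.5, 0, 0, 0, 0, -0.5, 0, 0, 0, 0, -0.2, 0, 0, 0, 0, 0, 0, 0, 0, 0, 0, 0, 0]

```text
t: 61.5
eef_pos: [0.549, -0.093, 0.2541]
tool_rot: [-0.001, 0.002, 1.0, 0.0]
contact_force: [-0.1, 0.1, -3.0]
gripper_width: 0.313
grasp_force: 39.6
```

```bash
python3 -c "
from h import *
go(.56,.3383,.25)"
```

```text
at [ 0.549  -0.093   0.2541] yawdeg 89.7 q7 1.71 tool delta [-0.009   0.4313  0.0041] turn 0
```

Scaled: 0.03 m is 0.6, 0.02 m is 0.4.

Call:
tcp_steps:
  rows: [0, 0.22, 0, 0, 0, 0, 0.4, 0, 0, 0, -0.02, 0.6, 0, 0, 0, -0.02, 0.6, 0, 0, 0, -0.02, 0.6, 0, 0, 0, -0.02, 0.6, 0, 0, 0, -0.02, 0.6, 0, 0, 0, -0.02, 0.6, 0, 0, 0, -0.02, 0.6, 0, 0, 0, -0.02, 0.6, 0, 0, 0, -0.02, 0.6, 0, 0, 0, 0, 0.6, 0, 0, 0, 0, 0.6, 0, 0, 0, 0, 0.6, 0, 0, 0, 0, 0.4, 0, 0, 0, 0, 0.4, 0, 0, 0, 0, 0, 0, 0, 0, 0, 0, 0, 0, 0]

```text
t: 63.3
eef_pos: [0.5608, 0.3374, 0.2547]
tool_rot: [-0.0, 0.002, 1.0, -0.001]
contact_force: [0.3, -0.4, -2.7]
gripper_width: 0.312
grasp_force: 39.8
```

Call:
tcp_steps:
  rows: [0, 0, 0.3, 0, 0, 0, 0, 0.4, 0, 0, 0, 0, 0.5, 0, 0, 0, 0, 0.5, 0, 0, 0, 0, 0.4, 0, 0, 0, 0, 0.3, 0, 0, 0, 0, 0.2, 0, 0, 0, 0, 0, 0, 0, 0, 0, 0, 0, 0, 0, 0, 0, 0, 0]

```text
t: 64.3
eef_pos: [0.5616, 0.3382, 0.1265]
tool_rot: [0.001, 0.002, 1.0, 0.001]
contact_force: [0.4, -0.2, -3.2]
gripper_width: 0.317
grasp_force: 39.8
```

```bash
python3 -c "
from h import *
go(.56,.3383,.110)"
```

```text
at [0.5616 0.3382 0.1265] yawdeg 89.7 q7 0.99 tool delta [0.0016 0.     0.0165] turn 0
```

Scaled: 0.006 m is 0.12, 0.005 m is 0.1.

Call:
tcp_steps:
  rows: [0.01, 0, 0.12, 0, 0, 0, 0, 0.1, 0, 0, 0, 0, 0.06, 0, 0, 0, 0, 0.04, 0, 0, 0, 0, 0, 0, 0, 0, 0, 0, 0, 0]

```text
t: 64.9
eef_pos: [0.5605, 0.338, 0.1101]
tool_rot: [0.0, 0.002, 1.0, 0.0]
contact_force: [-1.9, -1.0, 6.0]
gripper_width: 0.314
grasp_force: 40.4
```

Call:
tcp_steps:
  rows: [0, 0, 0.02, 0, 0, 0, 0, 0, 0, 0, 0, 0, 0, 0, 0]

```text
t: 65.2
eef_pos: [0.5608, 0.3381, 0.1101]
tool_rot: [0.001, 0.002, 1.0, 0.0]
contact_force: [-3.5, -2.7, 12.2]
gripper_width: 0.317
grasp_force: 41.1
```

It's in contact, so I'll ease off, release, rise and move clear for the final check.

Scaled: -0.03 m is -0.6, 0.03 m is 0.6.

Call:
tcp_steps:
  rows: [0, 0, -0.02, 0, 0, 0, 0, 0, 0, 0, 0, 0, 0, 0, 0.5, 0, 0, 0, 0, 0.7, 0, 0, 0, 0, 0.7, 0, 0, 0, 0, 0.7, 0, 0, 0, 0, 0.7, 0, 0, -0.4, 0, 0.7, 0, 0, -0.6, 0, 0.7, 0, 0, -0.6, 0, 0.7, 0, 0, -0.6, 0, 0.7, 0, 0, -0.6, 0, 0.7, 0, 0.4, 0, 0, 0.7, 0, 0.6, 0, 0, 0.7, 0, 0.6, 0, 0, 0.7, 0, 0.6, 0, 0, 0.7, 0, 0.6, 0, 0, 0.7, 0, 0.4, 0, 0, 0.7, 0, 0, 0, 0, 0.7, 0, 0, 0, 0, 0.7]

```text
t: 67.2
eef_pos: [0.5606, 0.498, 0.2481]
tool_rot: [-0.0, 0.002, 1.0, -0.001]
contact_force: [-0.1, -0.2, -0.3]
gripper_width: 0.702
grasp_force: 0.0
```

```bash
python3 -c "
from h import *
a=imaging.read_camera('top');b=imaging.read_camera('scene');A=cv2.imread('pics/top0.png')
c=lambda i:cv2.resize(i[190:350,60:240],None,fx=2.2,fy=2.2)
v=np.vstack([np.hstack([c(A),c(a)]),cv2.resize(b[120:400,180:540],(792,int(280*2.2)))[:240]])
v=np.vstack([np.hstack([c(A),c(a)]),np.hstack([cv2.resize(a[230:350,430:570],(396,245)),cv2.resize(b[180:400,200:540],(396,245))])])
print(v.shape);cv2.imwrite('pics/f.png',v)"
```

```text
(597, 792, 3)
```

View pics/f.png

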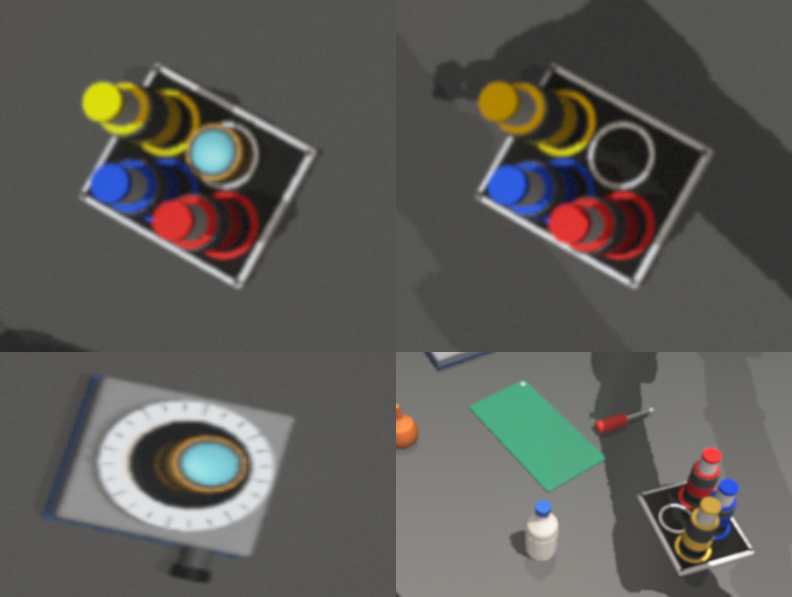

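The caps sit at the same pixels before and after: yellow (102,103) vs (498,103), blue (109,185) vs (506,185), and red (172,222) vs (568,222), with a 396 px panel offset. The bystanders haven't moved. One last check on the lens's position.

```bash
python3 -c "
from h import *
print(at_z('top',[(504.2,285.3)],.085),at_z('top',[(498,285)],.053));print(hand_in())"
```

```text
[[ 0.4988 -0.3101]] [[ 0.5007 -0.3118]]
the job is handed in; nothing more can be done
None
```

The job is handed in at about t = 67 s: the lens sits in the table's seat within about 3 mm of its centre by camera, all three tubes stand back on their own rings, and the bystanders look untouched; the station printed no verdict.

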